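# Hang the lift-off door of the nursery cream cabinet

### The job

The little cabinet's lift-off door is standing in the wooden rack. Bring it to the cabinet standing wide open, lower both of its hinge knuckles gently, without force, fully down onto the two hinge pins before letting go of it, and then, once it hangs by itself, swing it shut. Leave everything else where it is.

Things in the scene. Friction and masses are not known exactly. Their poses are not given: they have to be found in the camera images.
- cabinet: Fixed, open-fronted oak cabinet, 120 deep (x) x 160 wide (y) x 190 mm high. Origin: centre of its underside, on the table; its open front faces its own -x, z up. Beside its front corner on the -y side stands a steel hinge post with two upright pins, one above the other on one vertical line. Pressing the door on cabinet and pins with more than 35 N (all contacts added up), all its contacts added up, counts as forcing.
- hinge_place (a point): Point fixed to the cabinet at x = -68, y = -115, z = 15 mm in its frame, level with the hung door's origin: the outer end of the hinge post's slotted straps. Both pins really stand together 3 to 23 mm from here towards the cabinet's +y, never at it (exact in x). This shift differs each time, is not measured, and must be seen or felt. The post is tight, it does not yield.
- lower_arm (a point): Like hinge_place (same unknown 3 to 23 mm of +y to add) for the lower pin's foot, 40 mm above the table: top centre of a level arm, 8 mm thick, with a round eye 18 mm across. The pin rises 20 mm from it, diameter 8.4 mm, blunt tip chamfered over the last 1.5 mm to a flat of 6 mm. The arm reaches back in the cabinet's +x to a 14 mm square upright, 160 mm high, centre 32 mm from the pin.
- upper_arm (a point): The same for the upper pin: foot 140 mm, tip 160 mm above the table. The lower knuckle cannot pass down through this arm, so bring the door in level from the cabinet's front (towards +x) with its origin about 37 to 50 mm above the table (clear of the pin tips), then lower it straight.
- door: Loose oak door, 0.2 to 0.35 kg. Origin: on the hinge axis of its knuckles, level with the panel's lower edge; z up. Panel: x -6 to 6, y 14 to 184, z 0 to 165 mm; outer face to -x with a small wooden knob (16 mm wide, 16 proud) at y 165, z 85. Door yaw minus cabinet yaw is the opening: 0 shut (stopped by the cabinet's front edges), +1.57 rad wide open, panel pointing to the cabinet's -x.
- lower_knuckle (a point): Underside centre of the door's lower knuckle, at door z = 25 mm on its origin's axis: a steel tube upright, open at both ends, 22 mm high, outer diameter 20, bore 11 mm, joined to the panel by a strap 14 mm thick that reaches to y = 34 mm. Hung, it rests on the lower arm (40 mm above the table, door origin at 15 mm), and the door turns easily about the pins and stays where left.
- upper_knuckle (a point): Underside centre of the like upper knuckle, at door z = 125 mm on the same axis; hung, it rests on the upper arm, 140 mm above the table. A knuckle more than 14 mm off does not meet the pin but slips down beside it: that is not hung. On the pins the lowered door has only 2.6 mm of play each way.
- door_edge (a point): Point on the door's top edge (12 mm thick across the door's x), 55 mm from the hinge axis and 165 mm above the lower edge: a good place to take it from above. The centre of mass lies about 95 mm from the axis; taken far from the hinge side, the door can pivot in the grip when its knuckles meet the pins. Axes as the door's.
- rack: Fixed wooden rack, 100 (x) x 110 mm (y) base 6 mm thick with two rails 14 mm wide and 30 mm high (top above the table) along its y that leave a slot 16 mm wide at x = 0. Origin: centre of its underside. The door stands in the slot with its axes parallel to the rack's, lower edge 6 mm above the table; lift it at least 30 mm to clear the rails.
- turntable: Fixed oak lazy susan, diameter 230, 26 mm high, with three closed jars up to 90 mm tall standing on it. Origin: centre of its underside. Bystander.
- pump: Grey pump bottle, diameter 54, 162 mm tall, standing loose on the turntable. Origin: centre of its underside. Bystander.
- teether: Beech teether ring, outer diameter 68, 13 mm thick, lying on the table. Origin: centre of its underside. Bystander.
- ball_center (a point): Centre of an orange plastic ball of diameter 60 mm lying on the table. Bystander.
Not all that is in view belongs to the job. There is more than one size of the door; the job needs the middle-sized.

How it is judged:
On the way:
1. the door hangs on both pins, fully down, standing well open (more than about 35 degrees), let go (z of door in the frame of cabinet between 0.012 and 0.0185 m and x of door in the frame of cabinet between -0.074 and -0.062 m and y of door in the frame of cabinet between -0.116 and -0.088 m and angle between door's own z axis and vertical below 0.07 rad and angle between the y axis of door and the y axis of cabinet, either way round above 0.6 rad and contact force between the fingers and door below 0.3 N), for 0.2 s.
At the end, for the whole second after the job is handed in: The door hangs on both pins, its origin 12 to 18.5 mm above the cabinet's underside at x = -74 to -62 and y = -116 to -88 mm in the cabinet's frame, upright within 0.07 rad, shut within 0.07 rad, at rest and let go (z of door in the frame of cabinet between 0.012 and 0.0185 m and x of door in the frame of cabinet between -0.074 and -0.062 m and y of door in the frame of cabinet between -0.116 and -0.088 m and angle between door's own z axis and vertical below 0.07 rad and angle between the y axis of door and the y axis of cabinet, either way round below 0.07 rad and linear speed of door below 0.02 m/s and contact force between the fingers and door below 0.3 N); the robot touches nothing.
It fails at once if the robot forced the door against the cabinet or its hinge pins with more than 35 N, all contacts added up (the small sag of the door as the fingers leave it does not count) (contact force between door and cabinet above 35 N and contact force between the fingers and door above 5 N).
It fails at once if the robot pressed against the cabinet with more than 25 N (contact force between the arm and cabinet above 25 N).
It fails at once if the door let go at the hinge while still more than 9 mm above its seat (contact force between the fingers and door below 0.3 N and horizontal distance between door and hinge_place below 0.035 m and z of door in the frame of cabinet above 0.024 m).
It fails at once if a bystander disturbed: pump bottle or teether moved more than 20 mm, ball more than 30 mm, or the pump bottle tipped (distance of any of pump, teether from where it was at the start of the episode above 0.02 m or angle between pump's own z axis and vertical above 0.3 rad or distance of ball_center from where it was at the start of the episode above 0.03 m).
It also fails if it takes over 72 s, if anything falls off the work surface, if the arm or the gripper's body presses on something with over 40 N, if the wrist force passes 120 N, or if a joint passes its speed limit or range.

### The arm

A 6-joint arm with a two-finger parallel gripper is mounted at the origin on the work surface. World frame = base frame: x ahead of the robot, y to its left, z up, the work surface at z = 0. Lengths are in m, angles in rad, forces in N, time in s.
With the tool pointing down it reaches from about 0.3 to 0.875 m from the base axis. Payload 6.4 kg.
Tool frame: the origin (TCP) lies between the finger pads; the fingertips stand 25 mm ahead of it and the grasp point (between the pads) lies 6 mm ahead of it (ctrl.tip_reach is the distance from the TCP to the fingertips, in m); z points along the fingers, y is the line along which they close (so a half turn about z gives the same grasp; the last joint's range is limited). The gripper opens to 88 mm and grips with 3 to 60 N. Pads are 18 mm wide; open, the fingers measure 123 mm over their backs; the gripper's body (75 mm by 187 mm) begins 45 mm behind the grasp point.
Start: joints at [0.982, 0.181, 1.607, -0, 1.354, -0.206], TCP at [0.215, 0.533, 0.264] pointing down, gripper open.
Joint ranges: [-2.99, 2.99], [-0.89, 2.07], [0.3, 2.58], [-1.14, 4.28], [0, 2.63], [-3.12, 3.12]. Speed limits (rad/s): [2.57, 2.57, 3.01, 3.14, 3.14, 3.14].

### API

Orientations are given as a 3x3 rotation matrix whose columns are the frame's x, y, z axes.
In Python, from workcell import sensors, camera, camera_model, ctrl gives the robot as it stands. The module is installed in compiled form; this text tells all that it offers.
- The arm moves only by the tool carry_out, never from a script. Its argument "motion" is text: rows parted by semicolons, each of 6 numbers parted by spaces: the shift along the tool's x, y, z in m, then the turn, a rotation vector about the tool's x, y, z in degrees. A call has 1 to 8 rows; each row is the pose to reach, as a shift and turn from the pose commanded when the call began, along the tool's axes at that moment; what a row does not reach only later rows make up. A row lasts 1/12 s, in which the tool goes at most 41.7 mm and 7.16 degrees, less where a joint would pass 70% of its speed; a pose out of reach is approached as far as the arm can. A call with a gripper value outside its range is refused whole. "hand" is the finger opening in m, from 0 to 0.0881, set as the call begins (left out, the last holds). The fingers move at their own pace and stop on an object; "force" is the grip in N (left out, the last holds). Time passes only in rows, so rows that repeat a pose let the fingers close. It gives the time, the measured TCP pose, the force, the opening and the grip force at its end, in the units of the state.
- sensors.sense(): the state, without advancing time (a new reading comes with each control period).
- camera(name): name is "scene" or "top"; returns the picture (400x640x3 uint8, blue, green, red); there is no depth.
- camera_model(name): a dict with "intrinsics" (3x3 intrinsics, pixels), "k1" (the pictures are not rectified: a ray, as slopes to the right and down, at radius r is drawn at 1 + k1 r^2 times it, then the intrinsics apply), "camera_from_world" (4x4, takes a point from world to camera coordinates). Camera axes: x right, y down, z forward; pixel columns grow to the right and rows downward; lengths in m; the calibration is good to about 2 mm. A picture is of the moment at which its call begins. camera_model takes no time and is no camera call.
- ctrl.close_job(): hands the job in; it is judged then, once.
The state is a dict: "t": time; "joints": joint angles; "joint_velocities": joint speeds; "tau": joint torques, N m; "position": TCP position; "ee_rot": TCP orientation; "ft_force": force on the tool from outside, world axes, zero at the start; "torque": the same for the moment, N m; "grip_width": finger opening in m; "grip_force": force on a finger pad.
Only numpy, scipy, OpenCV 4.12 (cv2) and the standard library are available. Lean on these libraries where they do the work, as an engineer would, in place of code of your own. Each camera call takes 0.05 s, during which the arm holds its last target. There are 200 camera calls.

## Working session

There is one attempt and no reset: what is moved stays moved. The work goes in short steps, Python scripts to look and compute and a tool call to move; the robot and the scene stay as the last step left them, time stands still between calls to the robot, and variables do not carry over. Pictures are saved under pics/ and viewed, at most 10 in all, crops included, and the job is handed in when it is done.

Besides the shell and the picture viewer there is one more tool, called after "Call:" as name(argument=value, ...) on one line, values as JSON. carry_out: Moves the arm, as the interface text tells. Its arguments: {"type":"object","properties":{"motion":{"type":"string"},"hand":{"type":"number"},"force":{"type":"number"}},"required":["motion"]}

```bash
mkdir -p pics; cat > h.py <<'E'
import numpy as np, cv2
from workcell import sensors, camera, camera_model, ctrl
def proj(n,P):
    m=camera_model(n);T=np.array(m["camera_from_world"]);P=np.atleast_2d(P)
    c=P@T[:3,:3].T+T[:3,3];s=c[:,:2]/c[:,2:];s=s*(1+m["k1"]*(s**2).sum(1,keepdims=True))
    K=np.array(m["intrinsics"]);return s@K[:2,:2].T+K[:2,2]
def ray(n,uv):
    m=camera_model(n);T=np.array(m["camera_from_world"]);K=np.array(m["intrinsics"])
    s0=np.linalg.solve(K[:2,:2],np.array(uv,float)-K[:2,2]);s=s0.copy()
    for _ in range(30): s=s0/(1+m["k1"]*(s@s))
    R=T[:3,:3];return -R.T@T[:3,3],R.T@np.array([s[0],s[1],1])
def onz(n,uv,z):
    o,d=ray(n,uv);return o+d*(z-o[2])/d[2]
def tri(uva,uvb):
    A=np.zeros((3,3));b=np.zeros(3);
    for n,u in(("scene",uva),("top",uvb)):
        o,d=ray(n,u);d=d/np.linalg.norm(d);M=np.eye(3)-np.outer(d,d);A+=M;b+=M@o
    return np.linalg.solve(A,b)
E
python3 - <<'E'
from h import *
np.set_printoptions(precision=4,suppress=True)
for n in("scene","top"):
    im=camera(n);cv2.imwrite(f"pics/{n}0.png",im);m=camera_model(n);print(n,m["k1"],m["intrinsics"],ray(n,(320,200)))
print(sensors.sense())
E
```

```text
scene 0.00926832245854067 [[393.7684   0.     318.5789]
 [  0.     393.7684 199.5583]
 [  0.       0.       1.    ]] (array([1.1209, 0.8212, 0.7636]), array([-0.52  , -0.6725, -0.5266]))
top -0.02213162564530518 [[422.2482   0.     324.2837]
 [  0.     422.2482 198.0772]
 [  0.       0.       1.    ]] (array([0.3736, 0.0055, 1.1613]), array([ 0.1211,  0.0211, -0.9925]))
{'t': 0.1, 'joints': array([ 0.9817,  0.1815,  1.6079,  0.    ,  1.3538, -0.2063]), 'joint_velocities': array([ 0.0011, -0.0029, -0.0032, -0.0001, -0.0016, -0.0008]), 'tau': array([ -0.0001, -43.482 , -34.2696,   0.0703,   0.034 ,  -0.0001]), 'position': array([0.2145, 0.533 , 0.2629]), 'ee_rot': array([[-0.9276,  0.3735, -0.0008],
       [ 0.3735,  0.9276, -0.0012],
       [ 0.0003, -0.0015, -1.    ]]), 'ft_force': array([ 1.1256,  0.3463, -0.2353]), 'torque': array([-0.0173,  0.054 ,  0.0199]), 'grip_force': 0.0, 'grip_width': 0.08800669023656923}
```

View pics/scene0.png

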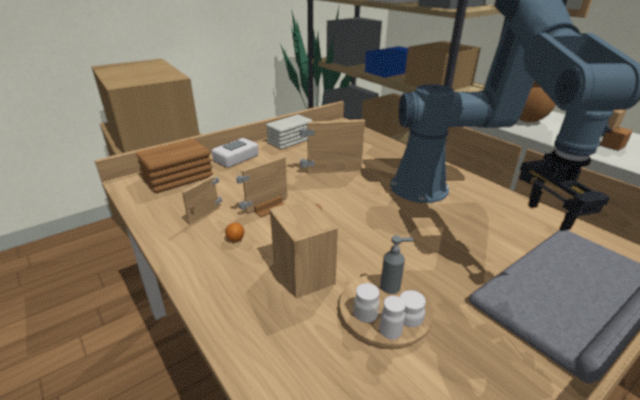

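View pics/top0.png

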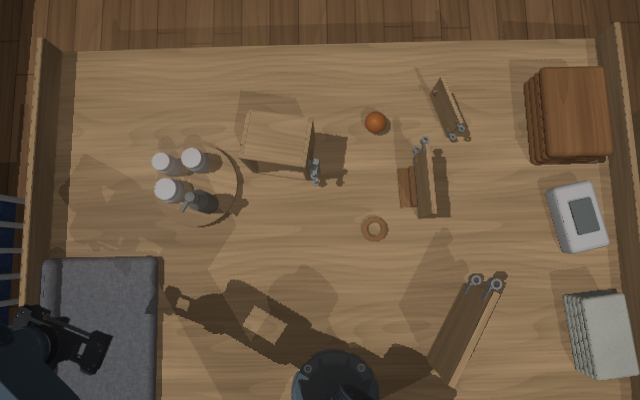

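The scene picture shows the cabinet (~305,250), pump (393,265) and middle door in the rack (~265,190). The top picture has the cabinet (277,140) with its hinge post (315,172), and the middle door in the rack (427,185) with its knuckles at (421,143). The ball is at (375,122) and the teether at (375,228).

```bash
python3 - <<'E'
from h import *
t=cv2.imread("pics/top0.png");s=cv2.imread("pics/scene0.png")
f=lambda im,x,y,w,h,k:cv2.resize(im[y:y+h,x:x+w],None,fx=k,fy=k,interpolation=cv2.INTER_CUBIC)
a=f(t,235,100,100,100,4);b=f(t,385,130,100,100,4)
c=np.hstack([a,b]);
d=np.hstack([f(s,230,150,66,66,3)*1, f(s,230,150,66,66,3)*0])
cv2.imwrite("pics/c1.png",c)
e=f(s,170,150,200,150,4);cv2.imwrite("pics/c2.png",e)
E
```

```text
(no output)
```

View pics/c1.png

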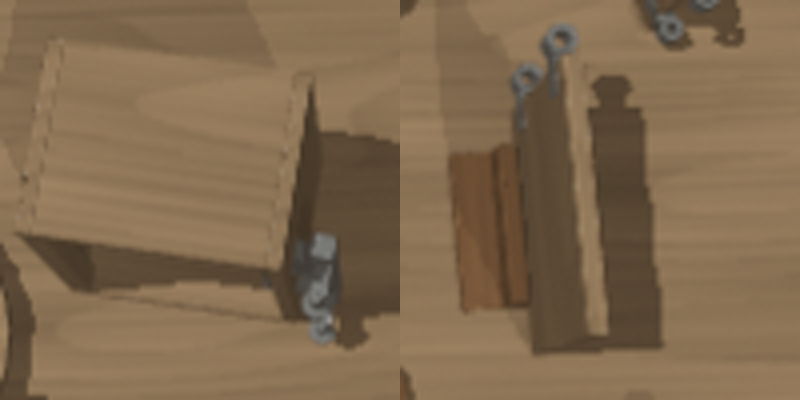

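View pics/c2.png

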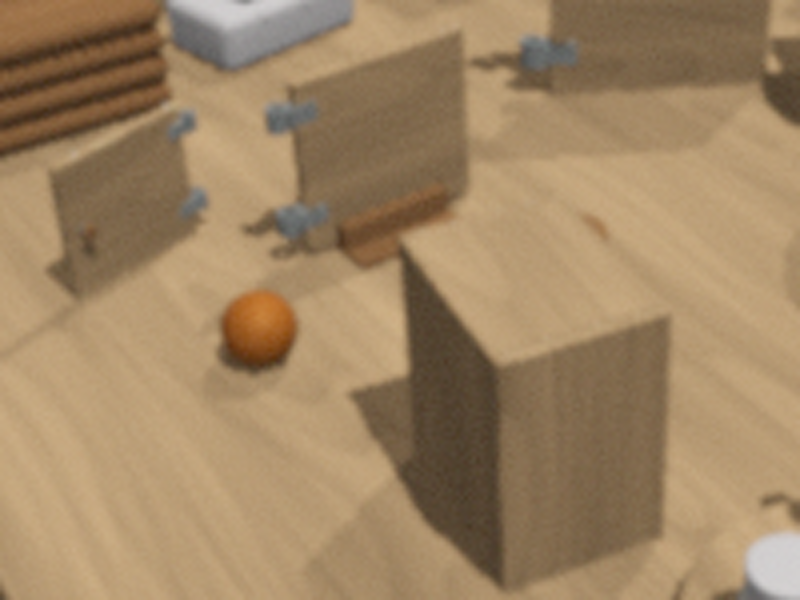

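The crop shows the cabinet's top corners at about (50,40), (310,75), (272,268) and (20,232). The upper eye is near (315,298), the lower eye near (321,330) and the upright's top at (323,245). The door's knuckle rings are at (561,40) upper and (526,78) lower, and its top edge runs from (570,55) to (598,335).

```bash
python3 - <<'E'
from h import *
np.set_printoptions(precision=4,suppress=True)
A=lambda x,y:((x+.5)/4-.5+235,(y+.5)/4-.5+100)
B=lambda x,y:((x-400+.5)/4-.5+385,(y+.5)/4-.5+130)
S=lambda x,y:((x+.5)/4-.5+170,(y+.5)/4-.5+150)
c=[onz("top",A(*p),.19)[:2] for p in((50,40),(310,75),(272,268),(20,232))]
print("cab BL,BR,FR,FL",c)
s=[onz("scene",S(*p),.19)[:2] for p in((402,245),(500,365),(668,318))]; print("scene BR,BL?,FL",s)
# fit pose: local corners
L=np.array([[.06,.08],[.06,-.08],[-.06,-.08],[-.06,.08]]);W=np.array(c)
Lm=L;Wm=W-W.mean(0);yaw=np.arctan2((Lm[:,0]*Wm[:,1]-Lm[:,1]*Wm[:,0]).sum(),(Lm*Wm).sum())
R=np.array([[np.cos(yaw),-np.sin(yaw)],[np.sin(yaw),np.cos(yaw)]])
print("cab",W.mean(0),yaw,(W-W.mean(0))@R*1e3)
C=W.mean(0)
for nm,p,z in(("upright",(323,245),.16),("upeye",(315,298),.14),("uptip",(315,298),.16),("loweye",(321,330),.04),("lowtip",(321,330),.06)):
    w=onz("top",A(*p),z)[:2];print(nm,w,(w-C)@R*1e3)
print("place",C+R@[-.068,-.115], "slot end", C+R@[-.068,-.092])
k1=onz("top",B(561,40),.153);k2=onz("top",B(526,78),.053);e0=onz("top",B(570,55),.171);e1=onz("top",B(598,335),.171)
print("knuckles",k1,k2,"edge",e0,e1,"len",np.linalg.norm(e1-e0))
d=(e1-e0)/np.linalg.norm(e1-e0);yd=np.arctan2(-d[0],d[1]);print("door yaw",yd,"edge pt",k1+d*.055,"edge ln",e0+d*(.041))
print("ball",onz("top",(375,122),.03),"teeth",onz("top",(375,228),.01))
for n,p in(("scene",(393,265)),): print("pump~",onz(n,(393,285),.03))
E
```

```text
cab BL,BR,FR,FL [array([0.7137, 0.1964]), array([0.688 , 0.0412]), array([0.5718, 0.0654]), array([0.5969, 0.2137])]
scene BR,BL?,FL [array([0.6935, 0.0533]), array([0.7143, 0.1988]), array([0.6046, 0.2218])]
cab [0.6426 0.1291] -0.1695781260359037 [[ 58.7418  78.2417]
 [ 59.6441 -79.0344]
 [-59.0495 -74.7909]
 [-59.3363  75.5836]]
upright [0.5913 0.0362] [ -34.8481 -100.273 ]
upeye [0.5626 0.0423] [-64.187  -99.0913]
uptip [0.5589 0.0416] [ -67.7145 -100.4258]
loweye [0.5592 0.0423] [-67.5616 -99.731 ]
lowtip [0.5559 0.0416] [ -70.7143 -100.935 ]
place [0.5562 0.0273] slot end [0.56   0.0499]
knuckles [ 0.6397 -0.2324  0.153 ] [ 0.6405 -0.2312  0.053 ] edge [ 0.6256 -0.233   0.171 ] [ 0.4569 -0.2408  0.171 ] len 0.16889980083329914
door yaw 1.6167883803245744 edge pt [ 0.5847 -0.2349  0.153 ] edge ln [ 0.5846 -0.2349  0.171 ]
ball [ 0.7252 -0.1265  0.03  ] teeth [ 0.434  -0.1181  0.01  ]
pump~ [0.5003 0.3355 0.03  ]
```

Call:
carry_out(motion="-0.628 -0.575 0 0 0 -24.5;-0.628 -0.575 0 0 0 -24.5;-0.628 -0.575 0 0 0 -24.5;-0.628 -0.575 0 0 0 -24.5;-0.628 -0.575 0 0 0 -24.5;-0.628 -0.575 0 0 0 -24.5;-0.628 -0.575 0 0 0 -24.5;-0.628 -0.575 0 0 0 -24.5", hand=0.06, force=40)

```text
t: 0.77
position: [0.3553, 0.2388, 0.2637]
ee_rot: [[-0.999, -0.045, -0.0], [-0.045, 0.999, 0.0], [0.0, 0.0, -1.0]]
ft_force: [1.2, -0.3, 0.7]
grip_width: 0.0603
grip_force: 0.0
```

Call:
carry_out(motion="-0.202 -0.477 0 0 0 0;-0.202 -0.477 0 0 0 0;-0.202 -0.477 0 0 0 0;-0.202 -0.477 0 0 0 0;-0.202 -0.477 0 0 0 0;-0.202 -0.477 0 0 0 0;-0.202 -0.477 0 0 0 0;-0.202 -0.477 0 0 0 0")

```text
t: 1.43
position: [0.4991, -0.0623, 0.2636]
ee_rot: [[-0.999, -0.044, -0.0], [-0.044, 0.999, 0.0], [0.0, 0.0, -1.0]]
ft_force: [1.2, -0.4, -0.4]
grip_width: 0.0603
grip_force: 0.0
```

```bash
cat > go.py <<'E'
# python3 go.py x y z yawdeg(of tool y axis) -> shift and turn in tool axes
import sys; from h import *
from scipy.spatial.transform import Rotation as Ro
x,y,z,a=map(float,sys.argv[1:]);s=sensors.sense();R=s["ee_rot"]
c,n=np.cos(np.radians(a)),np.sin(np.radians(a));G=np.array([[-n,c,0],[c,n,0],[0,0,-1]]);G[:,0]=np.cross(G[:,1],G[:,2])
print("t",s["t"],"pos",s["position"].round(4),"yaw",np.degrees(np.arctan2(R[1,1],R[0,1])).round(2),"F",s["ft_force"].round(1),"w",s["grip_width"],s["grip_force"],"jv",abs(s["joint_velocities"]).max().round(3))
print((R.T@(np.array([x,y,z])-s["position"])).round(4),Ro.from_matrix(R.T@G).as_rotvec(degrees=True).round(2))
E
python3 go.py .582 -.235 .263 92.6
```

```text
t 1.4333 pos [ 0.4991 -0.0623  0.2636] yaw 92.54 F [ 1.2 -0.4 -0.4] w 0.0602908581818554 0.0 jv 0.739
[-0.0752 -0.1762  0.0005] [ 0.01 -0.01 -0.06]
```

Call:
carry_out(motion="-0.072 -0.169 0 0 0 0;-0.072 -0.169 0 0 0 0;-0.072 -0.169 0 0 0 0;-0.072 -0.169 0 0 0 0;-0.072 -0.169 0 0 0 0;-0.072 -0.169 0 0 0 0;-0.072 -0.169 0 0 0 0;-0.072 -0.169 0 0 0 0")

```text
t: 2.1
position: [0.5778, -0.2246, 0.2632]
ee_rot: [[-0.999, -0.045, -0.001], [-0.045, 0.999, 0.001], [0.001, 0.001, -1.0]]
ft_force: [-0.4, 0.0, 0.4]
grip_width: 0.0603
grip_force: 0.0
```

```bash
python3 - <<'E'
from h import *
t=camera("top");cv2.imwrite("pics/t1.png",t)
cv2.imwrite("pics/t1c.png",cv2.resize(t[110:260,370:490],None,fx=4,fy=4,interpolation=cv2.INTER_CUBIC))
E
python3 go.py .582 -.235 .263 92.6
```

```text
t 2.15 pos [ 0.5778 -0.2243  0.2635] yaw 92.63 F [ 0.7 -0.   0.1] w 0.06014533171088887 0.0 jv 0.009
[-0.0037 -0.0109  0.0005] [ 0.05 -0.05  0.03]
```

View pics/t1c.png

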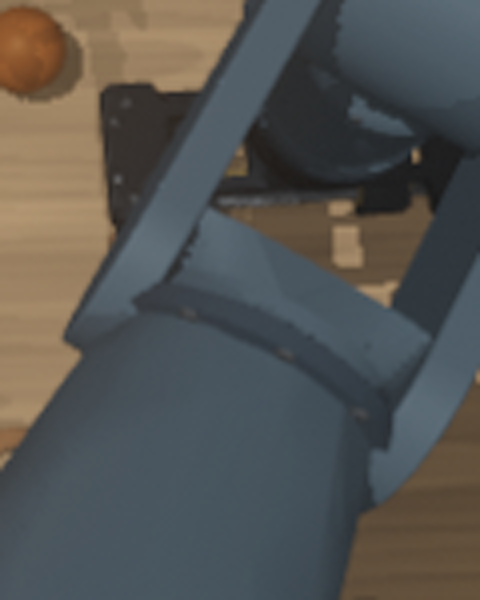

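The arm hides the door in the top view, so I'll rely on the earlier measurement and go down.

Call:
carry_out(motion="-0.004 -0.011 0 0 0 0;-0.004 -0.011 0.03 0 0 0;-0.004 -0.011 0.06 0 0 0;-0.004 -0.011 0.08 0 0 0;-0.004 -0.011 0.098 0 0 0;-0.004 -0.011 0.098 0 0 0;-0.004 -0.011 0.098 0 0 0")

```text
t: 2.73
position: [0.5825, -0.2359, 0.1654]
ee_rot: [[-0.999, -0.046, -0.002], [-0.046, 0.999, 0.001], [0.002, 0.001, -1.0]]
ft_force: [0.1, 0.2, 0.2]
grip_width: 0.0599
grip_force: 0.0
```

```bash
python3 - <<'E'
from h import *
t=camera("scene")
cv2.imwrite("pics/s1c.png",cv2.resize(t[110:230,200:340],None,fx=5,fy=5,interpolation=cv2.INTER_CUBIC))
E
python3 go.py .582 -.235 .165 92.6
```

```text
t 2.7833 pos [ 0.5833 -0.2365  0.1668] yaw 92.61 F [-0.1 -0.6  1.5] w 0.05981770685432684 0.0 jv 0.02
[0.0013 0.0015 0.0018] [-0.03  0.04  0.01]
```

View pics/s1c.png

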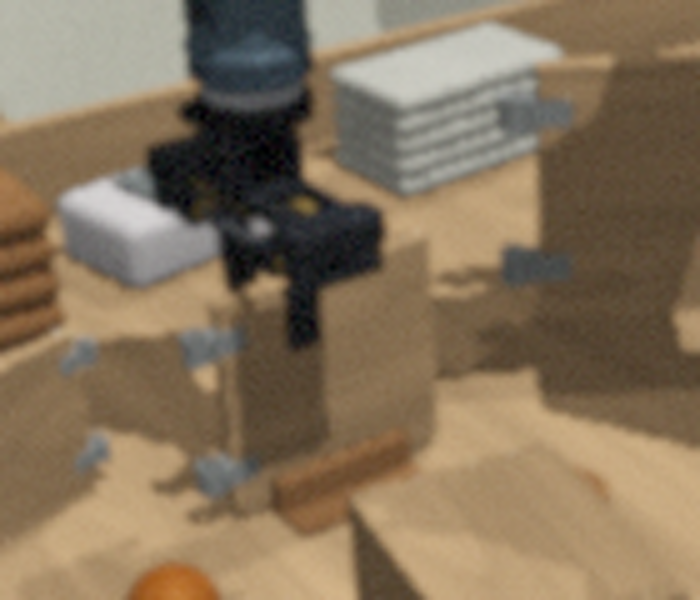

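The fingers straddle the door's top edge near (300,300) in the crop, the near one in front of the panel. Close gently.

Call:
carry_out(motion="0 0 0 0 0 0;0 0 0 0 0 0;0 0 0 0 0 0;0 0 0 0 0 0;0 0 0 0 0 0;0 0 0 0 0 0;0 0 0 0 0 0;0 0 0 0 0 0", hand=0.0, force=40)

```text
t: 3.45
position: [0.5829, -0.2367, 0.1658]
ee_rot: [[-0.999, -0.045, 0.0], [-0.045, 0.999, -0.0], [-0.0, -0.0, -1.0]]
ft_force: [0.3, -0.0, -0.1]
grip_width: 0.0118
grip_force: 40.0
```

```bash
python3 go.py .582 -.235 .165 92.6
```

```text
t 3.45 pos [ 0.5829 -0.2367  0.1658] yaw 92.57 F [ 0.3 -0.  -0.1] w 0.011790112797238479 39.97935364488512 jv 0.004
[0.0008 0.0017 0.0008] [-0.01  0.   -0.03]
```

Call:
carry_out(motion="0 0 -0.02 0 0 0;0 0 -0.04 0 0 0;0 0 -0.06 0 0 0;0 0 -0.06 0 0 0;0.02 0.037 -0.06 0 0 3;0.04 0.074 -0.06 0 0 6;0.06 0.111 -0.06 0 0 9;0.08 0.15 -0.06 0 0 12.3")

```text
t: 4.12
position: [0.4959, -0.0917, 0.2238]
ee_rot: [[-0.985, 0.173, -0.002], [0.173, 0.985, 0.001], [0.002, 0.001, -1.0]]
ft_force: [-0.2, 0.6, -1.8]
grip_width: 0.0117
grip_force: 39.9
```

```bash
python3 go.py .4036 .0686 .226 80.3
```

```text
t 4.1167 pos [ 0.4959 -0.0917  0.2238] yaw 80.06 F [-0.2  0.6 -1.8] w 0.011686078243269341 39.928254056721926 jv 1.264
[ 0.1185  0.142  -0.0018] [ 0.05 -0.14 -0.24]
```

Call:
carry_out(motion="0.03 0.036 0 0 0 0;0.06 0.071 0 0 0 0;0.09 0.107 0.005 0 0 0;0.118 0.142 0.01 0 0 0;0.118 0.142 0.02 0 0 0;0.118 0.142 0.022 0 0 0;0.118 0.142 0.022 0 0 0;0.118 0.142 0.022 0 0 0")

```text
t: 4.78
position: [0.4058, 0.0663, 0.2035]
ee_rot: [[-0.986, 0.169, -0.0], [0.169, 0.986, -0.0], [0.0, -0.0, -1.0]]
ft_force: [-0.0, -0.7, -2.4]
grip_width: 0.0115
grip_force: 39.9
```

```bash
python3 - <<'E'
from h import *
t=camera("scene");cv2.imwrite("pics/s2.png",t)
u=camera("top");cv2.imwrite("pics/t2.png",u)
f=lambda im,x,y,w,h,k:cv2.resize(im[y:y+h,x:x+w],None,fx=k,fy=k,interpolation=cv2.INTER_CUBIC)
cv2.imwrite("pics/c3.png",np.hstack([f(t,240,130,100,150,4),f(u,270,110,100,150,4)]))
E
python3 go.py .4036 .0686 .2028 80.3
```

```text
t 4.8833 pos [0.4064 0.0658 0.204 ] yaw 80.19 F [-0.5 -0.2 -2.8] w 0.011285639953210408 39.93173088412732 jv 0.006
[0.0033 0.0023 0.0012] [-0.01  0.04 -0.11]
```

View pics/c3.png

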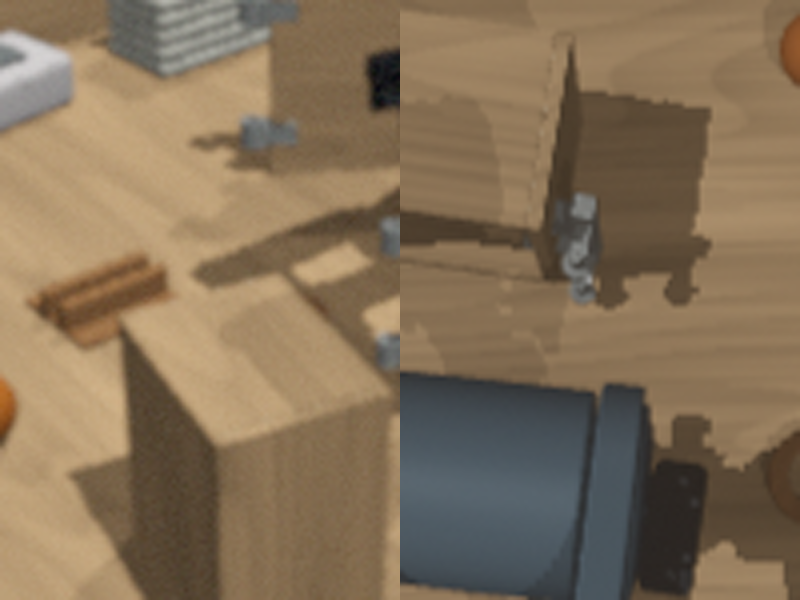

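The scene half shows the held door's knuckles at its right border, around full-picture (338,189) and (337,218). The top half shows the post clear, with the eyes near (577,258) and (583,289) in the crop. Next I'll average several frames and enlarge both.

```bash
python3 - <<'E'
from h import *
np.set_printoptions(precision=4,suppress=True)
f=lambda im,x,y,w,h,k:cv2.resize(im[y:y+h,x:x+w],None,fx=k,fy=k,interpolation=cv2.INTER_CUBIC)
u=np.mean([camera("top").astype(float) for _ in range(6)],0).astype(np.uint8)
t=np.mean([camera("scene").astype(float) for _ in range(6)],0).astype(np.uint8)
cv2.imwrite("pics/uavg.png",u);cv2.imwrite("pics/tavg.png",t)
s0=cv2.imread("pics/scene0.png");u0=cv2.imread("pics/top0.png")
cv2.imwrite("pics/c4.png",np.vstack([np.hstack([f(u,300,150,40,40,10)[:300],f(u0,405,130,40,40,10)[:300]]),np.hstack([f(t,320,170,50,38,8)[:300],f(s0,225,160,50,38,8)[:300]])]))
def blobs(im,x0,y0,x1,y1):
    c=im[y0:y1,x0:x1].astype(int);m=((c[...,0]-c[...,2])>0).astype(np.uint8)
    n,l,st,ce=cv2.connectedComponentsWithStats(m)
    for i in range(1,n):
        if st[i,4]>8: print(st[i]+[x0,y0,0,0,0],ce[i]+[x0,y0])
print("scene now");blobs(t,315,165,370,240);print("scene0");blobs(s0,225,165,280,215)
print("top now");blobs(u,295,150,335,192);print("top0 door");blobs(u0,405,130,440,165)
s=sensors.sense();p=s["position"];print(p)
R=s["ee_rot"];dx=R[:,1];dy=np.cross([0,0,1],dx)
for z in(.136,.036): print("pred now",proj("scene",p-dy*.0573+[0,0,z-.165+.006]))
p0=np.array([.5829,-.2367,.1658]);dy0=np.array([-.999,-.045,0])
for z in(.136,.036): print("pred0",proj("scene",p0-dy0*.0573+[0,0,z-.165+.006]),proj("top",p0-dy0*.0573+[0,0,z-.165+.006+.011]))
E
```

```text
scene now
[351 165   5   7  17] [352.     167.2941]
[351 165  19  21 201] [362.1144 173.6468]
[337 186  11   7  41] [340.2683 188.4878]
[336 215  10   5  29] [338.8276 216.6552]
scene0
[238 177   7   5  18] [240.2222 178.8333]
[241 203   7   5  18] [243.5    204.5556]
top now
top0 door
[0.4056 0.0667 0.2038]
pred now [[338.3014 188.2631]]
pred now [[337.2455 216.3008]]
pred0 [[239.06   178.7895]] [[425.6545 139.3373]]
pred0 [[241.9985 204.6058]] [[417.2877 149.152 ]]
```

View pics/c4.png

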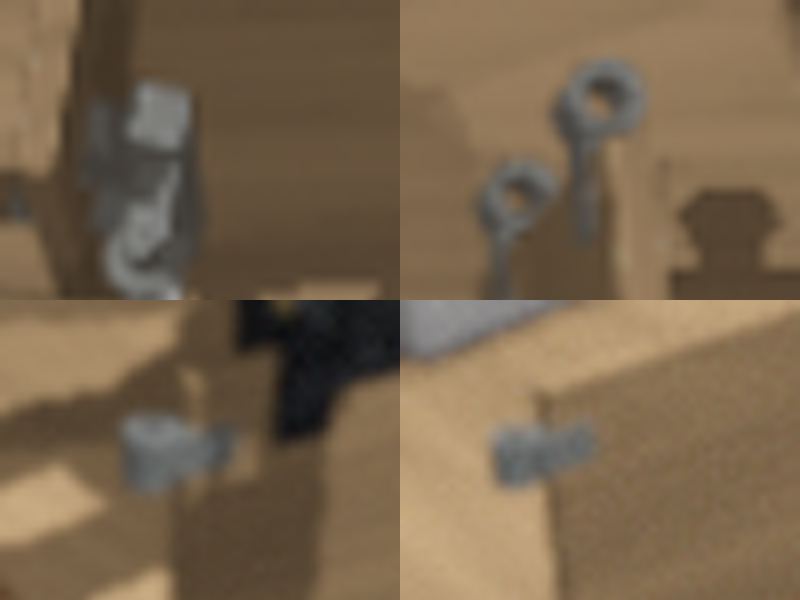

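The top-left panel shows the upright's top at crop (160,115) and the upper pin's bright tip at about (148,222), with its eye around it. The knuckle rings at the rack are at (605,95) and (518,195). The bottom row shows the held and racked knuckles close to where I predicted them.

```bash
python3 - <<'E'
from h import *
np.set_printoptions(precision=1,suppress=True)
a=-.1696;R=np.array([[np.cos(a),-np.sin(a)],[np.sin(a),np.cos(a)]]);C=np.array([.6426,.1291])
cr=lambda P:(proj("top",P)-[300,150]+.45)*10
for s in(10,15,20):
    g=lambda x,z:np.r_[C+R@[x,-.115+s/1e3],z]
    print(s,"upr",cr(g(-.036,.16)),"tip",cr(g(-.068,.16)),"foot",cr(g(-.068,.14)),"ltip",cr(g(-.068,.06)),"lfoot",cr(g(-.068,.04)))
u=cv2.imread("pics/uavg.png");cv2.imwrite("pics/c5.png",cv2.resize(u[155:190,300:340],None,fx=16,fy=16,interpolation=cv2.INTER_CUBIC))
E
```

```text
10 upr [[177.  120.6]] tip [[157.  249.6]] foot [[159.9 264.3]] ltip [[170.2 317.9]] lfoot [[172.5 330.1]]
15 upr [[156.6 117.7]] tip [[136.5 246.6]] foot [[139.7 261.4]] ltip [[151.5 315.2]] lfoot [[154.2 327.4]]
20 upr [[136.2 114.7]] tip [[116.  243.6]] foot [[119.6 258.4]] ltip [[132.8 312.4]] lfoot [[135.8 324.8]]
```

View pics/c5.png

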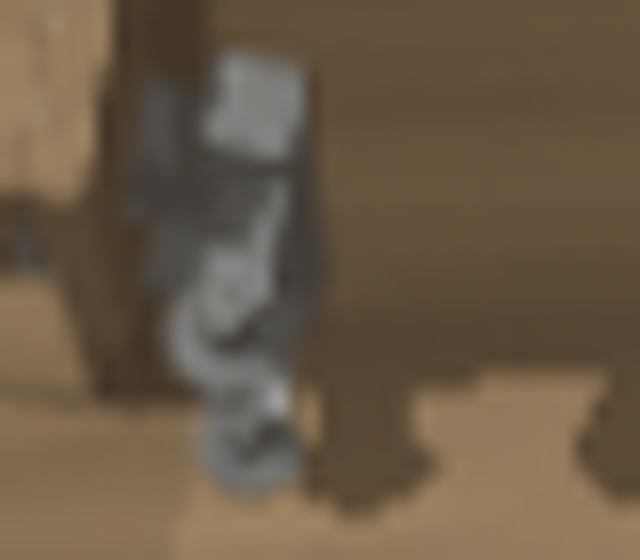

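The upright, upper-eye and lower-eye discs agree on a shift of about 14 mm. That puts the pin axis near (0.559, 0.040), so I'll move in level.

Call:
carry_out(motion="-0.02 0 0 0 0 0;-0.04 0 0 0 0 0;-0.06 0 0 0 0 0;-0.075 0 0 0 0 0;-0.085 -0.001 0 0 0 0;-0.093 -0.001 0 0 0 0;-0.099 -0.001 0 0 0 0;-0.099 -0.001 0 0 0 0")

```text
t: 6.15
position: [0.5035, 0.0488, 0.2038]
ee_rot: [[-0.986, 0.169, 0.0], [0.169, 0.986, -0.0], [-0.0, 0.0, -1.0]]
ft_force: [0.6, -0.1, -2.8]
grip_width: 0.0114
grip_force: 39.9
```

Call:
carry_out(motion="0 0 0 0 0 0;0 0 0 0 0 0;0 0 0 0 0 0")

```text
t: 6.4
position: [0.5024, 0.0492, 0.2038]
ee_rot: [[-0.986, 0.169, -0.0], [0.169, 0.986, 0.0], [0.0, -0.0, -1.0]]
ft_force: [0.1, -0.4, -1.1]
grip_width: 0.0117
grip_force: 39.9
```

```bash
python3 go.py .5028 .0495 .2028 80.3
```

```text
t 6.4 pos [0.5024 0.0492 0.2038] yaw 80.28 F [ 0.1 -0.4 -1.1] w 0.011695442592198816 39.93176170159131 jv 0.003
[-0.0004  0.0004  0.001 ] [-0.   -0.02 -0.02]
```

Call:
carry_out(motion="0 0 0.003 0 0 0;0 0 0.006 0 0 0;0 0 0.007 0 0 0;0 0 0.008 0 0 0;0 0 0.009 0 0 0;0 0 0.009 0 0 0;0 0 0.009 0 0 0")

```text
t: 6.98
position: [0.5029, 0.049, 0.1947]
ee_rot: [[-0.986, 0.169, -0.0], [0.169, 0.986, 0.0], [0.0, -0.0, -1.0]]
ft_force: [-0.2, -0.4, -3.1]
grip_width: 0.0117
grip_force: 39.9
```

Call:
carry_out(motion="0 0 0.001 0 0 0;0 0 0.001 0 0 0;0 0 0.001 0 0 0;0 0 0.001 0 0 0")

```text
t: 7.32
position: [0.5031, 0.049, 0.1941]
ee_rot: [[-0.986, 0.169, 0.0], [0.169, 0.986, -0.0], [-0.0, 0.0, -1.0]]
ft_force: [-0.3, -1.0, -0.9]
grip_width: 0.0116
grip_force: 39.9
```

Call:
carry_out(motion="0 0 0.001 0 0 0;0 0 0.001 0 0 0;0 0 0.001 0 0 0;0 0 0.001 0 0 0")

```text
t: 7.65
position: [0.5028, 0.049, 0.1926]
ee_rot: [[-0.986, 0.169, -0.0], [0.169, 0.986, 0.0], [0.0, 0.0, -1.0]]
ft_force: [0.0, 0.0, -2.6]
grip_width: 0.0118
grip_force: 39.9
```

Call:
carry_out(motion="0 0 0.001 0 0 0;0 0 0.001 0 0 0;0 0 0.001 0 0 0;0 0 0.001 0 0 0")

```text
t: 7.98
position: [0.5029, 0.049, 0.1917]
ee_rot: [[-0.986, 0.169, -0.0], [0.169, 0.986, 0.0], [0.0, -0.0, -1.0]]
ft_force: [-1.0, -0.8, -2.4]
grip_width: 0.0119
grip_force: 39.9
```

Call:
carry_out(motion="0 0 0.001 0 0 0;0 0 0.001 0 0 0;0 0 0.001 0 0 0;0 0 0.001 0 0 0")

```text
t: 8.32
position: [0.503, 0.049, 0.1908]
ee_rot: [[-0.986, 0.169, 0.0], [0.169, 0.986, 0.0], [-0.0, 0.0, -1.0]]
ft_force: [0.1, -0.3, -2.8]
grip_width: 0.0118
grip_force: 39.9
```

Call:
carry_out(motion="0 0 0.001 0 0 0;0 0 0.001 0 0 0;0 0 0.001 0 0 0;0 0 0.001 0 0 0")

```text
t: 8.65
position: [0.503, 0.049, 0.1898]
ee_rot: [[-0.986, 0.169, -0.0], [0.169, 0.986, 0.0], [0.0, 0.0, -1.0]]
ft_force: [-0.1, 0.7, -3.1]
grip_width: 0.0114
grip_force: 39.9
```

```bash
python3 -c "
from h import *
s=sensors.sense();print(s['position'],s['ft_force'],s['torque'])"
```

```text
[0.50295578 0.04900165 0.18976091] [-0.05291496  0.72386045 -3.06500564] [ 0.15485794 -0.04852547  0.03646459]
```

Call:
carry_out(motion="0 0 0.001 0 0 0;0 0 0.001 0 0 0;0 0 0.002 0 0 0;0 0 0.002 0 0 0;0 0 0.002 0 0 0")

```text
t: 9.07
position: [0.503, 0.049, 0.1877]
ee_rot: [[-0.986, 0.169, -0.0], [0.169, 0.986, 0.0], [0.0, 0.0, -1.0]]
ft_force: [0.3, 0.3, -2.4]
grip_width: 0.0119
grip_force: 39.9
```

Call:
carry_out(motion="0 0 0.001 0 0 0;0 0 0.001 0 0 0;0 0 0.002 0 0 0;0 0 0.002 0 0 0;0 0 0.002 0 0 0")

```text
t: 9.48
position: [0.5029, 0.049, 0.1857]
ee_rot: [[-0.986, 0.169, -0.0], [0.169, 0.986, -0.0], [0.0, -0.0, -1.0]]
ft_force: [-0.4, -0.1, -2.2]
grip_width: 0.0113
grip_force: 39.9
```

Call:
carry_out(motion="0 0 0.001 0 0 0;0 0 0.001 0 0 0;0 0 0.002 0 0 0;0 0 0.002 0 0 0;0 0 0.002 0 0 0")

```text
t: 9.9
position: [0.5029, 0.049, 0.1837]
ee_rot: [[-0.986, 0.169, -0.0], [0.169, 0.986, -0.0], [0.0, -0.0, -1.0]]
ft_force: [-0.1, 1.3, -3.2]
grip_width: 0.0115
grip_force: 39.9
```

Call:
carry_out(motion="0 0.001 0 0 0 0;0 0.001 0 0 0 0;0 0.002 0 0 0 0;0 0.002 0 0 0 0;0 0.002 0 0 0 0")

```text
t: 10.32
position: [0.5033, 0.0508, 0.1838]
ee_rot: [[-0.986, 0.169, -0.0], [0.169, 0.986, -0.0], [0.0, -0.0, -1.0]]
ft_force: [-0.9, -0.8, -2.6]
grip_width: 0.0117
grip_force: 39.9
```

Call:
carry_out(motion="0 0.001 0 0 0 0;0 0.001 0 0 0 0;0 0.001 0 0 0 0;0 0.001 0 0 0 0")

```text
t: 10.65
position: [0.5033, 0.0516, 0.1838]
ee_rot: [[-0.986, 0.169, -0.001], [0.169, 0.986, -0.001], [0.0, -0.001, -1.0]]
ft_force: [-3.3, -3.6, -2.2]
grip_width: 0.0117
grip_force: 40.0
```

Call:
carry_out(motion="0 -0.001 0 0 0 0;0 -0.002 0 0 0 0;0 -0.003 0 0 0 0;0 -0.004 0 0 0 0;0 -0.004 0 0 0 0;0 -0.004 0 0 0 0")

```text
t: 11.15
position: [0.5029, 0.0483, 0.1839]
ee_rot: [[-0.986, 0.169, 0.0], [0.169, 0.986, 0.001], [-0.0, 0.001, -1.0]]
ft_force: [-0.8, 2.5, -3.0]
grip_width: 0.0119
grip_force: 40.0
```

Call:
carry_out(motion="0 -0.001 0 0 0 0;0 -0.001 0 0 0 0;0 -0.001 0 0 0 0;0 -0.001 0 0 0 0")

```text
t: 11.48
position: [0.5026, 0.0474, 0.1838]
ee_rot: [[-0.986, 0.169, -0.0], [0.169, 0.986, 0.001], [0.0, 0.001, -1.0]]
ft_force: [-0.5, 3.9, -1.7]
grip_width: 0.0124
grip_force: 40.1
```

Contact forces on both sides, about 3 mm apart, show the knuckles are on the pins. I'll centre and lower.

Call:
carry_out(motion="0 0.001 0 0 0 0;0 0.002 0 0 0 0;0 0.002 0.001 0 0 0;0 0.002 0.002 0 0 0;0 0.002 0.003 0 0 0;0 0.002 0.003 0 0 0")

```text
t: 11.98
position: [0.5029, 0.0488, 0.1805]
ee_rot: [[-0.986, 0.169, -0.0], [0.169, 0.986, -0.0], [0.0, -0.0, -1.0]]
ft_force: [-0.6, 1.8, -2.9]
grip_width: 0.0114
grip_force: 39.9
```

Call:
carry_out(motion="0 0 0.001 0 0 0;0 0 0.002 0 0 0;0 0 0.003 0 0 0;0 0 0.003 0 0 0")

```text
t: 12.32
position: [0.5029, 0.0489, 0.1776]
ee_rot: [[-0.986, 0.169, -0.0], [0.169, 0.986, -0.0], [0.0, -0.0, -1.0]]
ft_force: [-0.1, 1.1, -3.0]
grip_width: 0.0115
grip_force: 39.9
```

Call:
carry_out(motion="0 0 0.001 0 0 0;0 0 0.002 0 0 0;0 0 0.002 0 0 0;0 0 0.002 0 0 0")

```text
t: 12.65
position: [0.5029, 0.0489, 0.1757]
ee_rot: [[-0.986, 0.169, -0.0], [0.169, 0.986, -0.0], [0.0, -0.0, -1.0]]
ft_force: [0.3, 1.0, -2.7]
grip_width: 0.0117
grip_force: 39.9
```

Call:
carry_out(motion="0 0 0.0005 0 0 0;0 0 0.001 0 0 0;0 0 0.001 0 0 0;0 0 0.001 0 0 0")

```text
t: 12.98
position: [0.503, 0.049, 0.1748]
ee_rot: [[-0.986, 0.169, 0.0], [0.169, 0.986, 0.0], [-0.0, 0.0, -1.0]]
ft_force: [-0.3, -0.4, -3.0]
grip_width: 0.0121
grip_force: 39.9
```

Call:
carry_out(motion="0 0 0.0005 0 0 0;0 0 0.0005 0 0 0;0 0 0.0005 0 0 0;0 0 0.0005 0 0 0")

```text
t: 13.32
position: [0.503, 0.049, 0.1746]
ee_rot: [[-0.986, 0.169, 0.0], [0.169, 0.986, -0.0], [-0.0, 0.0, -1.0]]
ft_force: [-2.3, 0.4, 2.4]
grip_width: 0.0114
grip_force: 39.9
```

Call:
carry_out(motion="0 0 0.0005 0 0 0;0 0 0.0005 0 0 0;0 0 0.0005 0 0 0;0 0 0.0005 0 0 0")

```text
t: 13.65
position: [0.503, 0.049, 0.1745]
ee_rot: [[-0.986, 0.169, 0.0], [0.169, 0.986, -0.0], [-0.0, -0.0, -1.0]]
ft_force: [-4.6, 0.8, 5.7]
grip_width: 0.0115
grip_force: 39.9
```

Seated: the vertical force rose from -3 to +6 N at the expected height. Let go and look.

Call:
carry_out(motion="0 0 0 0 0 0;0 0 0 0 0 0;0 0 0 0 0 0;0 0 0 0 0 0;0 0 0 0 0 0;0 0 0 0 0 0", hand=0.045)

```text
t: 14.15
position: [0.503, 0.0489, 0.1737]
ee_rot: [[-0.986, 0.169, -0.0], [0.169, 0.986, 0.0], [0.0, 0.0, -1.0]]
ft_force: [-0.7, -0.2, 0.4]
grip_width: 0.0448
grip_force: 0.0
```

Call:
carry_out(motion="0 0 -0.01 0 0 0;0 0 -0.03 0 0 0;0 0 -0.06 0 0 0;0 0 -0.09 0 0 0;0 0 -0.09 0 0 0;0 0 -0.09 0 0 0")

```text
t: 14.65
position: [0.5043, 0.0488, 0.2666]
ee_rot: [[-0.986, 0.169, 0.005], [0.169, 0.986, -0.001], [-0.005, 0.0, -1.0]]
ft_force: [0.0, -0.7, -1.0]
grip_width: 0.045
grip_force: 0.0
```

```bash
python3 - <<'E'
from h import *
t=camera("scene");u=camera("top");cv2.imwrite("pics/s3.png",t);cv2.imwrite("pics/t3.png",u)
f=lambda im,x,y,w,h,k:cv2.resize(im[y:y+h,x:x+w],None,fx=k,fy=k,interpolation=cv2.INTER_CUBIC)
cv2.imwrite("pics/c6.png",np.hstack([f(t,270,130,100,150,4),f(u,270,130,100,150,4)]))
E
python3 go.py .503 .049 .26 80.3
```

```text
t 14.75 pos [0.5026 0.049  0.2636] yaw 80.27 F [-0.2  0.4 -0.5] w 0.044907882585602465 0.0 jv 0.021
[-0.0004  0.      0.0036] [-0.   -0.03 -0.03]
```

View pics/c6.png

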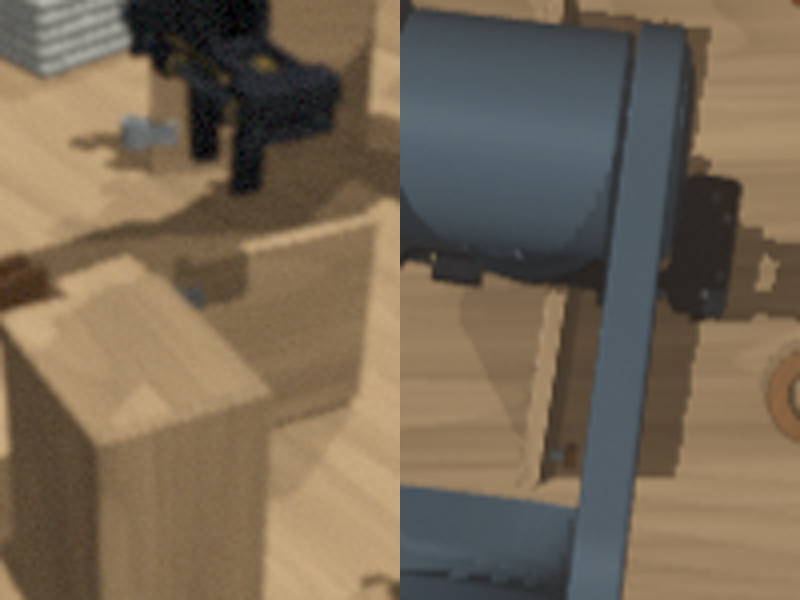

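The door hangs upright and wide open by itself: panel top edge at crop (310,230) on the scene side, and a clean edge at (550,380) on the top side. Next I'll put the closed fingers beside the outer face.

Call:
carry_out(motion="0.02 -0.02 0 0 0 0;0.04 -0.04 0 0 0 0;0.053 -0.045 0 0 0 0;0.053 -0.045 0 0 0 0;0.053 -0.045 0.03 0 0 0;0.053 -0.045 0.06 0 0 0;0.053 -0.045 0.09 0 0 0;0.053 -0.045 0.098 0 0 0", hand=0.0)

```text
t: 15.42
position: [0.4403, 0.0145, 0.161]
ee_rot: [[-0.986, 0.169, -0.008], [0.169, 0.986, 0.002], [0.008, 0.001, -1.0]]
ft_force: [-0.6, -0.2, -0.7]
grip_width: 0.0006
grip_force: 0.0
```

Call:
carry_out(motion="0 0 0 0 0 0;0 0 0 0 0 0;0 0.005 0 0 0 0;0 0.01 0 0 0 0;0 0.015 0 0 0 0;0 0.02 0 0 0 0")

```text
t: 15.92
position: [0.4473, 0.0339, 0.1669]
ee_rot: [[-0.986, 0.169, 0.002], [0.169, 0.986, -0.0], [-0.002, 0.0, -1.0]]
ft_force: [0.7, 0.2, -0.3]
grip_width: 0.0006
grip_force: 0.0
```

```bash
python3 - <<'E'
from h import *
s=sensors.sense();a=np.radians(-9.7);R=np.array([[np.cos(a),-np.sin(a)],[np.sin(a),np.cos(a)]])
print(s["t"],s["position"],s["ft_force"],s["grip_width"],(s["position"][:2]-[.5595,.0395])@R*1e3)
E
```

```text
15.9167 [0.44727175 0.03385652 0.16687747] [ 0.65738708  0.17638616 -0.28732393] 0.0006407565367258935 [-109.67291122  -24.47206768]
```

Call:
carry_out(motion="0.001 0.01 0 0 0 0;0.003 0.02 0 0 0 0;0.003 0.03 0 0 0 0;0.002 0.04 0 0 0 0;0.001 0.049 0 0 0 0;-0.001 0.057 0 0 0 0;-0.006 0.069 0 0 0 0;-0.010 0.077 0 0 0 0")

```text
t: 16.58
position: [0.4702, 0.1088, 0.1659]
ee_rot: [[-0.986, 0.169, 0.0], [0.169, 0.986, 0.0], [-0.0, 0.0, -1.0]]
ft_force: [0.6, 0.4, 0.5]
grip_width: 0.0006
grip_force: 0.0
```

Call:
carry_out(motion="-0.004 0.007 0 0 0 0;-0.010 0.015 0 0 0 0;-0.017 0.023 0 0 0 0;-0.024 0.031 0 0 0 0;-0.033 0.037 0 0 0 0;-0.042 0.043 0 0 0 0;-0.042 0.043 0 0 0 0")

```text
t: 17.17
position: [0.5201, 0.1434, 0.166]
ee_rot: [[-0.986, 0.169, 0.002], [0.169, 0.986, 0.0], [-0.001, 0.001, -1.0]]
ft_force: [0.5, -0.2, -0.6]
grip_width: 0.0001
grip_force: 0.0
```

```bash
python3 - <<'E'
from h import *
s=sensors.sense();a=np.radians(-9.7);R=np.array([[np.cos(a),-np.sin(a)],[np.sin(a),np.cos(a)]])
print(s["t"],s["position"],s["ft_force"],s["grip_width"],(s["position"][:2]-[.5595,.0395])@R*1e3)
E
```

```text
17.1667 [0.52008526 0.14341966 0.16599929] [ 0.51931914 -0.21746879 -0.58986485] 0.00014273580616218769 [-56.36060734  95.79300888]
```

Call:
carry_out(motion="-0.006 0.004 0 0 0 0;-0.012 0.007 0 0 0 0;-0.018 0.010 0 0 0 0;-0.024 0.011 0 0 0 0;-0.029 0.012 0 0 0 0;-0.029 0.012 0 0 0 0;-0.029 0.012 0 0 0 0")

```text
t: 17.75
position: [0.5488, 0.1495, 0.1657]
ee_rot: [[-0.986, 0.169, -0.0], [0.169, 0.986, -0.0], [0.0, -0.0, -1.0]]
ft_force: [-0.6, -0.2, 0.3]
grip_width: 0.0004
grip_force: 0.0
```

Call:
carry_out(motion="-0.002 0 0 0 0 0;-0.004 0 0 0 0 0;-0.005 0 0 0 0 0;-0.005 0 0 0 0 0;-0.005 0 0 0 0 0")

```text
t: 18.17
position: [0.5536, 0.1488, 0.1658]
ee_rot: [[-0.986, 0.169, -0.0], [0.169, 0.986, -0.0], [0.0, -0.0, -1.0]]
ft_force: [-0.8, 0.1, 0.2]
grip_width: 0.0006
grip_force: 0.0
```

```bash
cat > st.py <<'E'
from h import *
s=sensors.sense();a=np.radians(-9.7);R=np.array([[np.cos(a),-np.sin(a)],[np.sin(a),np.cos(a)]])
print(s["t"],s["position"],s["ft_force"],(s["position"][:2]-[.5595,.0395])@R*1e3)
E
python3 st.py
```

```text
18.1667 [0.55357476 0.14880324 0.16583154] [-0.75932018  0.12210443  0.24990805] [-24.25696561 106.74223853]
```

Now small steps until contact.

Call:
carry_out(motion="-0.001 0 0 0 0 0;-0.002 0 0 0 0 0;-0.003 0 0 0 0 0;-0.003 0 0 0 0 0")

```text
t: 18.5
position: [0.5568, 0.1483, 0.1659]
ee_rot: [[-0.986, 0.169, 0.0], [0.169, 0.986, 0.0], [-0.0, 0.0, -1.0]]
ft_force: [0.1, 0.7, -0.7]
grip_width: 0.0002
grip_force: 0.1
```

Call:
carry_out(motion="-0.001 0 0 0 0 0;-0.002 0 0 0 0 0;-0.003 0 0 0 0 0;-0.003 0 0 0 0 0")

```text
t: 18.83
position: [0.5597, 0.1478, 0.1658]
ee_rot: [[-0.986, 0.169, 0.0], [0.169, 0.986, -0.0], [-0.0, -0.0, -1.0]]
ft_force: [0.3, -0.3, 0.7]
grip_width: 0.0003
grip_force: 0.1
```

Call:
carry_out(motion="-0.001 0 0 0 0 0;-0.0015 0 0 0 0 0;-0.0015 0 0 0 0 0;-0.0015 0 0 0 0 0")

```text
t: 19.17
position: [0.561, 0.1476, 0.1658]
ee_rot: [[-0.986, 0.169, 0.0], [0.169, 0.986, -0.0], [-0.0, -0.0, -1.0]]
ft_force: [-0.2, -0.1, 0.2]
grip_width: 0.0003
grip_force: 0.1
```

```bash
python3 st.py
```

```text
19.1667 [0.56101282 0.14757378 0.16580756] [-0.19371548 -0.14342893  0.22603525] [-16.71808757 106.78359429]
```

Call:
carry_out(motion="-0.001 0 0 0 0 0;-0.001 0 0 0 0 0;-0.001 0 0 0 0 0;-0.001 0 0 0 0 0")

```text
t: 19.5
position: [0.5614, 0.1475, 0.1656]
ee_rot: [[-0.986, 0.169, -0.001], [0.169, 0.986, 0.0], [0.001, -0.0, -1.0]]
ft_force: [-4.6, 0.2, 1.5]
grip_width: 0.0002
grip_force: 2.3
```

Call:
carry_out(motion="-0.001 0 0 0 0 0;-0.001 0 0 0 0 0;-0.001 0 0 0 0 0;-0.001 0 0 0 0 0")

```text
t: 19.83
position: [0.5615, 0.1475, 0.1656]
ee_rot: [[-0.986, 0.169, -0.003], [0.169, 0.986, 0.0], [0.003, -0.001, -1.0]]
ft_force: [-8.7, 0.7, 5.3]
grip_width: 0.0
grip_force: 4.3
```

Call:
carry_out(motion="-0.001 0 0 0 0 0;-0.001 0 0 0 0 0;-0.001 0 0 0 0 0;-0.001 0 0 0 0 0")

```text
t: 20.17
position: [0.5616, 0.1475, 0.1655]
ee_rot: [[-0.986, 0.169, -0.006], [0.169, 0.986, 0.0], [0.006, -0.001, -1.0]]
ft_force: [-12.7, -0.1, 7.3]
grip_width: 0.0006
grip_force: 6.4
```

A hard stop at the expected shut position. Back off and check.

Call:
carry_out(motion="0.002 0 0 0 0 0;0.005 0 0 0 0 0;0.02 0 0 0 0 0;0.04 0 0 0 0 0;0.07 0 0 0 0 0;0.1 0 -0.02 0 0 0;0.1 0 -0.05 0 0 0;0.1 0 -0.09 0 0 0")

```text
t: 20.83
position: [0.4623, 0.164, 0.254]
ee_rot: [[-0.986, 0.168, -0.005], [0.168, 0.986, -0.001], [0.005, -0.002, -1.0]]
ft_force: [1.7, 0.6, -0.3]
grip_width: 0.0004
grip_force: 0.0
```

Call:
carry_out(motion="0.04 0 -0.02 0 0 0;0.08 -0.02 -0.03 0 0 0;0.08 -0.06 -0.03 0 0 0;0.08 -0.1 -0.03 0 0 0;0.08 -0.14 -0.03 0 0 0;0.08 -0.18 -0.03 0 0 0;0.08 -0.21 -0.03 0 0 0;0.08 -0.21 -0.03 0 0 0")

```text
t: 21.5
position: [0.3509, -0.0342, 0.2865]
ee_rot: [[-0.984, 0.176, 0.003], [0.176, 0.984, -0.003], [-0.003, -0.003, -1.0]]
ft_force: [-0.4, -0.2, 0.3]
grip_width: 0.0007
grip_force: 0.0
```

```bash
python3 - <<'E'
from h import *
np.set_printoptions(precision=1,suppress=True)
u=camera("top");cv2.imwrite("pics/t4.png",u);print(sensors.sense()["position"])
a=-.1696;R=np.array([[np.cos(a),-np.sin(a)],[np.sin(a),np.cos(a)]]);C=np.array([.6426,.1291])
H=C+R@[-.068,-.101]
for th in(0,4,10):
    b=np.radians(th);q=lambda x,y,z:np.r_[H+R@(np.array([[np.cos(b),-np.sin(b)],[np.sin(b),np.cos(b)]])@[x,y]),z]
    print(th,"outer top",proj("top",np.array([q(-.006,.184,.18),q(-.006,.014,.18),q(0,0,.162)])).round(1).tolist())
# column profiles of brightness through the front edge
g=cv2.cvtColor(u,cv2.COLOR_BGR2GRAY)
for c in(245,255,265,275,285,295): print(c,g[150:200,c].tolist())
E
```

```text
[ 0.4 -0.   0.3]
0 outer top [[236.4, 164.1], [307.0, 174.4], [313.6, 174.1]]
4 outer top [[235.8, 169.4], [307.2, 174.8], [313.6, 174.1]]
10 outer top [[235.7, 177.4], [307.4, 175.4], [313.6, 174.1]]
245 [137, 133, 133, 136, 132, 127, 129, 131, 116, 81, 100, 126, 133, 135, 123, 85, 69, 63, 64, 65, 65, 89, 113, 112, 111, 110, 109, 106, 105, 107, 105, 102, 103, 104, 107, 109, 112, 114, 113, 115, 117, 117, 119, 121, 118, 111, 111, 115, 100, 62]
255 [134, 136, 133, 130, 131, 131, 122, 114, 117, 111, 87, 92, 120, 120, 120, 125, 112, 64, 64, 63, 64, 64, 63, 61, 62, 61, 64, 85, 110, 115, 113, 112, 114, 115, 116, 117, 117, 113, 112, 114, 115, 116, 118, 120, 117, 113, 111, 114, 116, 112]
265 [114, 115, 119, 119, 116, 117, 120, 116, 113, 115, 115, 101, 79, 102, 119, 119, 118, 104, 70, 66, 65, 63, 67, 72, 69, 64, 59, 59, 83, 107, 112, 113, 116, 116, 116, 118, 120, 117, 111, 113, 114, 114, 117, 119, 116, 112, 112, 122, 128, 125]
275 [118, 113, 110, 114, 118, 117, 117, 119, 120, 117, 114, 116, 106, 78, 95, 122, 116, 114, 112, 93, 70, 74, 73, 71, 70, 68, 65, 62, 61, 64, 63, 71, 98, 116, 116, 119, 120, 117, 112, 113, 114, 115, 117, 117, 115, 119, 128, 130, 123, 121]
285 [114, 118, 114, 108, 110, 116, 119, 116, 117, 120, 119, 115, 114, 113, 96, 78, 104, 117, 119, 122, 107, 70, 69, 70, 63, 62, 63, 63, 63, 61, 63, 87, 115, 119, 116, 118, 122, 128, 128, 128, 128, 130, 131, 129, 125, 125, 128, 128, 122, 121]
295 [109, 112, 116, 114, 109, 109, 113, 118, 118, 117, 119, 120, 116, 112, 113, 104, 79, 94, 122, 118, 116, 112, 93, 65, 64, 63, 63, 62, 62, 63, 61, 65, 67, 91, 113, 111, 113, 116, 116, 116, 114, 122, 128, 125, 124, 128, 128, 123, 119, 122]
```

The door's top edge lies parallel to the cabinet front (slope 0.156, against 0.146 predicted for shut and 0.076 at 4° open), so the door is shut.

Call:
carry_out(motion="0 0 0 0 0 0;0 0 0 0 0 0;0 0 0 0 0 0;0 0 0 0 0 0")

```text
t: 21.88
position: [0.3512, -0.0284, 0.2858]
ee_rot: [[-0.986, 0.166, -0.0], [0.166, 0.986, 0.0], [0.0, 0.0, -1.0]]
ft_force: [-0.3, -0.2, -0.6]
grip_width: 0.0005
grip_force: 0.0
```

```bash
python3 -c "
from workcell import ctrl
print(ctrl.close_job())"
```

```text
the job is handed in; nothing more can be done
None
```

The middle-sized door hangs on both pins, fully down, and is swung shut; I handed the job in at about 22 s, and no verdict was returned.

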